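# Mesh the whipping paddle on the food processor drive and hold it down

## Task

Fit the whipping paddle (the tool with the two wire loops, not the one with the flat disc) on the food processor base: set its hub over the splined spindle, turn it until the splines mesh and it slides down, then push it fully home against the springy black collar and keep it pressed there so that I can lock it. Finish while still gripping the paddle and pressing it down; leave the disc tool, the lemon and the tin where they are.

Things in the scene. Friction and masses are not known exactly. Their poses are not given: they have to be found in the camera images.
- processor: White food processor motor base, fixed: 160 (x) x 170 (y) mm, 70 mm high, grey knob on its front (-x) face. Origin at the centre of its underside, on the worktop. The spindle stands upright in the centre of its flat top; three grey lugs, 6 mm high, stand on the top 60 mm from the axis.
- spindle_tip (a point): Tip of the steel drive spindle, on its vertical axis, 128 mm above the worktop. Below it a round nose of 12 mm diameter, tapering to 6 mm over its last 10 mm, stands 18 mm above the rib tops. The point turns with the spindle: its yaw is that of the ribs, and differs from the processor's yaw.
- rib_top (a point): Point on the spindle's axis level with the top of its ribs, 110 mm above the worktop. Seen from above the spindle is a cross: ribs along this point's +x, -x, +y, -y, 8 mm thick, 26 mm across from end to end, 40 mm tall. The spindle's bearing is stiff (0.3 N m): it stays put under a light touch.
- collar (a joint): Travel of the springy black collar, a ring of 50 mm outer diameter round the spindle's foot, m: 0 = up, upper face 84 mm above the worktop; 0.008 = fully down on its hard stop, face at 76 mm. It pushes up with 5 N at rest and 9 N fully down, more than the paddle's weight, so the paddle rises again if let go.
- paddle: Whipping paddle, 0.11 to 0.18 kg, 101 mm tall, standing upright. Origin at the centre of its underside. White hub of 38 mm diameter with a 50 mm flange at its foot; two steel wire loops reach 77 mm out along +y and -y, 10 to 53 mm up. Bore from below: a cross of slots along its x and y, 10.4 mm wide, 28 mm end to end, 56 mm deep; any quarter turn meshes, with 0.1 rad of play.
- paddle_grip (a point): Grip point on the paddle's axis, 84 mm above its underside, in the grip block on top: 61 to 101 mm up, 36 mm along x, 24 mm along y; its flat faces look to +y and -y, so close the fingers along y. The paddle's underside is 76 mm above the worktop when fully home, 110 mm when stopped unmeshed on the rib tops.
- disc_tool: The other tool, to be left alone: the same hub and grip block, but with a flat steel disc of 116 mm diameter 30 to 34 mm up instead of wire loops. Origin at the centre of its underside. It and the paddle may have changed places.
- lemon: Lemon, 78 x 55 x 56 mm, near the front edge; origin under its centre. Leave alone.
- tin_tuna: Flat round tin, 86 mm diameter, 40 mm high, front left; origin under its centre. Leave alone.

How it is judged:
By the outcome, as a careful person would: the job done as asked, in the order asked, and still so for the second after the job is handed in, while the arm keeps its last pose, push and grip.
It also fails if it takes over 38 s, if anything falls off the work surface, if the arm or the gripper's body presses on something with over 40 N, if the wrist force passes 120 N, or if a joint passes its speed limit or range.

## Robot

A 7-joint arm with a two-finger parallel gripper is mounted at the origin on a cart in front of the work surface, level with it; the furniture and walls round the work are solid. World frame = base frame: x ahead of the robot, y to its left, z up, the work surface at z = 0. Lengths are in m, angles in rad, forces in N, time in s.
With the tool pointing down it reaches from about 0.425 to 0.925 m from the base axis. Payload 6.8 kg.
Tool frame: the origin (TCP) lies on the centre line of the jaws, within the pads' length; the fingertips stand 14 mm ahead of it and the grasp point (between the pads) lies 5 mm behind it; z points along the fingers, y is the line along which they close (so a half turn about z gives the same grasp; the last joint's range is limited). The gripper opens to 85 mm and grips with 20 to 120 N. Pads are 22 mm wide; open, the fingers measure 114 mm over their backs; the gripper's body (76 mm by 85 mm) begins 54 mm behind the grasp point. The pads swing forward as they close: fully open they stand 13 mm farther back than shut.
Start: joints at [1.045, 0.477, 0.022, 1.555, -0.011, 1.109, -0.083], TCP at [0.274, -0.617, 0.245] pointing down, gripper open.
Joint ranges: [-2.96, 2.96], [-0.34, 2.1], [-1.41, 1.46], [0.24, 2.44], [-1.37, 4.51], [0.17, 1.92], [-2.96, 2.96]. Speed limits (rad/s): [2.39, 2.39, 3.14, 3.14, 3.14, 3.14, 3.14].

## Interface

Orientations are given as a unit quaternion [w, x, y, z].
In Python, from station import bot gives the robot as it stands. The module is installed in compiled form; this text tells all that it offers.
- The arm moves only by the tool drive_tool, never from a script. Its argument "commands" is a list of rows, each an object with "hand": the opening, from 0 (shut) to 1 (fully open); "translation": the shift along the world's x, y, z in mm, a list of three; "angular": the turn, a rotation vector about the world's x, y, z in rad, a list of three. In form: [{"hand": hand, "translation": [tx, ty, tz], "angular": [ax, ay, az]}, ...]. A call has 1 to 12 rows; each row is the pose to reach, as a shift and turn from the pose commanded when the call began; what a row does not reach only later rows make up. A row lasts 1/8 s, in which the tool goes at most 62.5 mm and 10.7 degrees, less where a joint would pass 70% of its speed; a pose out of reach is approached as far as the arm can. A call with a gripper value outside its range is refused whole. The fingers move at their own pace and stop on an object; "force" is the grip in N (left out, the last holds). Time passes only in rows, so rows that repeat a pose let the fingers close. It gives the time, the measured TCP pose, the force, the opening and the grip force at its end, in the units of the state.
- bot.get_obs(): the state, without advancing time (a new reading comes with each control period).
- bot.read_camera(name): name is "side" or "top"; returns the picture (400x640x3 uint8, red, green, blue); there is no depth.
- bot.camera_model(name): a dict with "fx", "fy", "cx", "cy" (pixels), "view" (4x4, takes a point from world to camera coordinates). Camera axes: x right, y up, looking along -z (the intrinsics and any distortion apply to the point x, -y, -z); pixel columns grow to the right and rows downward; lengths in m; the calibration is good to about 2 mm. A picture is of the moment at which its call begins. camera_model takes no time and is no camera call.
- bot.hand_in(): hands the job in; it is judged then, once.
Trained networks look in the newest picture that a camera, given by its name, has taken for a name from the list of things; names that differ only in an ending like _2 or _b are one class to them, and where a whole thing is asked for, a point or a joint stands for the part that bears it (a point fixed in the world has none). Each returns a list of dicts, best first, with "score" (0 to 1); they miss things now and then, are a little off and sometimes report something else, mostly with a low value. They report only what shows in the picture. A call takes as long as a camera call.
- bot.find_in(camera, query): "position" ([column, row] in pixels, amid what is visible of it).
- bot.outline_of(camera, query): "pixels" (400x640 bool, what is visible of it) and "position" ([column, row] in pixels, amid what is visible of it).
The state is a dict: "t": time; "q": joint angles; "joint_vel": joint speeds; "joint_torque": joint torques, N m; "eef_pos": TCP position; "tool_rot": TCP orientation; "contact_force": force on the tool from outside, world axes, zero at the start; "torque": the same for the moment, N m; "gripper_width": opening from 0.0 (shut) to 1.0 (fully open); "grasp_force": force on a finger pad.
Only numpy, scipy, OpenCV 4.12 (cv2) and the standard library are available. Lean on these libraries where they do the work, as an engineer would, in place of code of your own. Each camera call takes 0.05 s, during which the arm holds its last target. There are 200 camera calls.

## Working session

There is one attempt and no reset: what is moved stays moved. The work goes in short steps, Python scripts to look and compute and a tool call to move; the robot and the scene stay as the last step left them, time stands still between calls to the robot, and variables do not carry over. Pictures are saved under pics/ and viewed, at most 10 in all, crops included, and the job is handed in when it is done.

Besides the shell and the picture viewer there is one more tool, called after "Emit:" in YAML: its name, and indented under it one key for each argument. drive_tool: Moves the arm, as the interface text tells. Its arguments: {"type":"object","properties":{"commands":{"type":"array","items":{"type":"object","properties":{"hand":{"type":"number"},"translation":{"type":"array","items":{"type":"number"}},"angular":{"type":"array","items":{"type":"number"}}}}},"force":{"type":"number"}},"required":["commands"]}

```bash
mkdir -p pics; cat > h.py <<'E'
import numpy as np, cv2
from station import bot
def ray(cam,px):
    m=bot.camera_model(cam); V=np.array(m["view"]); 
    d=np.array([(px[0]-m["cx"])/m["fx"],-(px[1]-m["cy"])/m["fy"],-1.])
    R=V[:3,:3]; return -R.T@V[:3,3], R.T@d
def at_z(cam,px,z):
    o,d=ray(cam,px); return o+d*(z-o[2])/d[2]
def proj(cam,p):
    m=bot.camera_model(cam); V=np.array(m["view"]); c=V[:3,:3]@np.array(p)+V[:3,3]
    return np.array([m["fx"]*c[0]/-c[2]+m["cx"], m["fy"]*-c[1]/-c[2]+m["cy"]])
E
python3 - <<'E'
from h import *
for c in ("top","side"):
    cv2.imwrite(f"pics/{c}0.png",bot.read_camera(c)[:,:,::-1])
    m=bot.camera_model(c); print(c,{k:v for k,v in m.items() if k!="view"}, ray(c,(320,200)))
    for q in ("paddle","disc_tool","processor","spindle_tip"):
        print(q,[(np.round(r["position"]),round(r["score"],2)) for r in bot.find_in(c,q)])
o=bot.get_obs(); print(o)
E
```

```text
top {'fx': 456.9155377776243, 'fy': 456.9155377776243, 'cx': 322.58936213058394, 'cy': 202.23045855829207} (array([0.35023715, 0.03684623, 0.92234329]), array([ 0.18535256, -0.01147422, -0.98263356]))
paddle [(array([396., 135.]), 0.65)]
disc_tool [(array([427., 229.]), 0.96)]
processor []
spindle_tip [(array([247., 146.]), 0.46)]
side {'fx': 502.7096920969336, 'fy': 502.7096920969336, 'cx': 311.91114646730983, 'cy': 192.3857119593786} (array([0.35342284, 0.8728711 , 0.86246812]), array([ 0.13492508, -0.73592984, -0.66384548]))
paddle [(array([274., 170.]), 0.74)]
disc_tool [(array([352., 170.]), 0.65), (array([374., 238.]), 0.29)]
processor [(array([259., 259.]), 0.56)]
spindle_tip [(array([260., 237.]), 0.78)]
{'t': 0.5, 'q': array([ 1.04490047,  0.4770146 ,  0.02239821,  1.55546559, -0.01152594,
        1.10931155, -0.08311418]), 'joint_vel': array([-1.10600319e-03, -1.21754296e-03, -6.60316781e-05, -1.50569135e-03,
        2.00847994e-03,  7.88154752e-04, -1.31203000e-03]), 'joint_torque': array([-1.60197618e-03, -5.95805275e+01,  1.60442702e+00, -2.81287479e+01,
        1.24087598e-02,  2.52608712e-03, -8.20343132e-06]), 'eef_pos': array([ 0.2738801 , -0.61691478,  0.24527032]), 'tool_rot': array([-3.90486907e-05,  9.78264819e-01,  2.07359450e-01,  7.49839402e-06]), 'contact_force': array([0.56276985, 0.31878737, 0.03358913]), 'torque': array([-0.05938438, -0.07568083,  0.04885475]), 'grasp_force': 0.0, 'gripper_width': 1.0024166306833409}
```

View pics/top0.png

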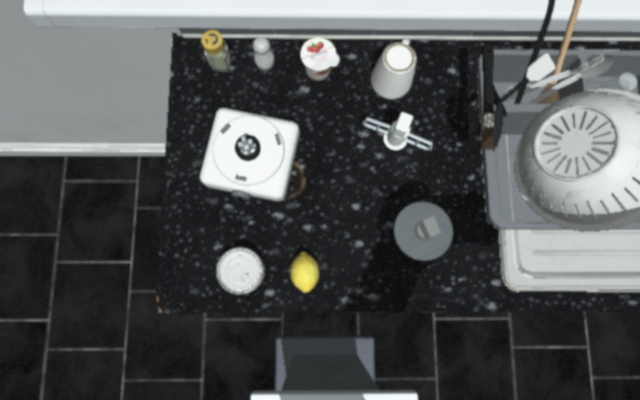

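View pics/side0.png

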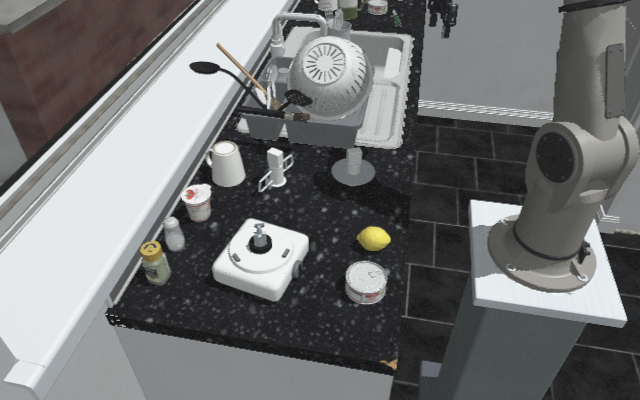

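The top view shows the paddle at about (398,133), with its loops running from (365,121) to (432,148). The disc tool is at (424,231) and the spindle at (247,146). I'll enlarge the two key areas.

```bash
python3 - <<'E'
from h import *
t=cv2.imread("pics/top0.png"); s=cv2.imread("pics/side0.png")
def crop(im,x,y,w,h,k): return cv2.resize(im[y:y+h,x:x+w],(w*k,h*k),interpolation=cv2.INTER_CUBIC)
a=crop(t,357,95,80,60,5); b=crop(t,220,118,56,60,5)[:, :280]
c=crop(s,250,140,50,56,5); d=crop(s,235,212,56,56,5)
r1=np.hstack([a,b]); r2=np.hstack([c,d]); W=max(r1.shape[1],r2.shape[1])
pad=lambda r:np.pad(r,((0,0),(0,W-r.shape[1]),(0,0)))
cv2.imwrite("pics/crop0.png",np.vstack([pad(r1),pad(r2)])); print(W)
for c in("top","side"):
  for q in("paddle","spindle_tip","processor","disc_tool"):
    for r in bot.outline_of(c,q)[:1]:
        p=r["pixels"]; ys,xs=np.nonzero(p); print(c,q,r["score"],xs.min(),xs.max(),ys.min(),ys.max(),p.sum(),xs.mean(),ys.mean())
        np.save(f"{c}_{q}.npy",p)
E
```

```text
680
top paddle 0.96 364 430 114 149 822 396.73844282238446 132.33576642335765
top spindle_tip 0.55 239 254 136 154 204 246.19117647058823 145.41176470588235
top processor 0.69 239 252 138 152 148 245.56756756756758 145.23648648648648
top disc_tool 0.58 394 452 202 260 2651 422.90343266691815 231.14900037721614
side paddle 0.65 258 292 148 192 810 275.2888888888889 168.83827160493829
side spindle_tip 0.5 253 266 227 246 213 259.4319248826291 237.40845070422534
side processor 0.78 212 307 218 301 5414 260.8980421130403 259.12042851865533
side disc_tool 0.69 332 374 148 185 1052 352.5608365019011 168.8745247148289
```

View pics/crop0.png

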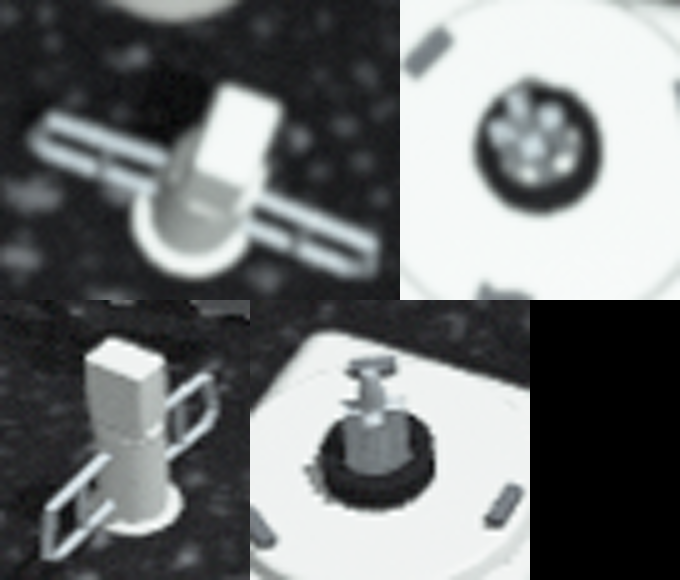

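```bash
cat >> h.py <<'E'
def R(a): return np.array([[np.cos(a),-np.sin(a)],[np.sin(a),np.cos(a)]])
def world(p,pts):
    pts=np.array(pts,float); return np.c_[pts[:,:2]@R(p[2]).T+p[:2],pts[:,2]]
E
python3 - <<'E'
from h import *
from scipy.optimize import least_squares
B=[(18,12,101),(18,-12,101),(-18,-12,101),(-18,12,101)]
L=[(0,77,53),(0,77,10),(0,-77,53),(0,-77,10)]
B=np.array(B)/1e3;L=np.array(L)/1e3
# +x away from robot(up-right in img), +y left
top=np.array([(228,82),(283,102),(245,187),(195,165),(48,115),(35,143),(378,240),(360,272)])/5+[357,95]
# side: camera at +y looking -y; +x(away) is image left; +y toward viewer
side=np.array([(87,55),(112,38),(165,53),(140,78),(45,215),(45,257),(210,73),(215,110)])/5+[250,140]
# side order of block corners: decide via assignment
from scipy.optimize import linear_sum_assignment
M=np.r_[B,L]
def res(p,full=False):
    w=world(p,M); pt=np.array([proj("top",x) for x in w]); ps=np.array([proj("side",x) for x in w])
    D=np.linalg.norm(ps[:4,None]-side[None,:4],axis=2); i,j=linear_sum_assignment(D)
    r=np.r_[pt-top,ps[:4]-side[j],ps[4:]-side[4:]]
    return r if full else r.ravel()
p0=[*at_z("top",(395,140),0.0)[:2],-0.4]
f=least_squares(res,p0,loss="soft_l1"); print("paddle",f.x,"\n",np.round(res(f.x,True),1))
for c,(x0,y0,w,h) in {"top":(225,122,44,48),"side":(245,230,35,40)}.items():
    g=cv2.imread(f"pics/{c}0.png",0)[y0:y0+h,x0:x0+w]
    m=(g<110).astype(np.uint8); n,lab,st,_=cv2.connectedComponentsWithStats(m)
    k=1+st[1:,4].argmax(); cn=max(cv2.findContours((lab==k).astype(np.uint8),0,1)[0],key=len)
    hull=cv2.convexHull(cn); e=cv2.fitEllipse(cn if c=="side" else hull); print(c,st[k],e, "z84",at_z(c,np.array(e[0])+[x0,y0],.084),"z78",at_z(c,np.array(e[0])+[x0,y0],.079))
# big zoom
t=cv2.imread("pics/top0.png")[134:158,234:260]; s=cv2.imread("pics/side0.png")[218:254,245:277]
def en(i,k):
    i=cv2.resize(i,None,fx=k,fy=k,interpolation=cv2.INTER_CUBIC); return i
a=en(t,15);b=en(s,11);H=max(a.shape[0],b.shape[0]); q=lambda r:np.pad(r,((0,H-r.shape[0]),(0,0),(0,0)))
cv2.imwrite("pics/sp.png",np.hstack([q(a),q(b)]))
E
```

```text
paddle [ 0.65643078 -0.13383336 -0.37029445] 
 [[-0.5 -0.3]
 [ 0.4  0.1]
 [ 1.8 -0.1]
 [-0.2 -0.1]
 [-2.5 -1.2]
 [-2.   0.6]
 [ 4.1  0.7]
 [ 2.2  0.6]
 [-0.9  0.5]
 [-0.4 -0.7]
 [ 0.4  0.7]
 [-0.1  0.4]
 [-0.8 -1. ]
 [ 0.4  3.4]
 [ 0.4 -3. ]
 [-0.1  2.1]]
top [ 10  13  25  25 262] ((22.340999603271484, 25.285045623779297), (24.255390167236328, 25.01738929748535), 149.78045654296875) z84 [0.61025445 0.16517966 0.084     ] z78 [0.61180523 0.16594505 0.079     ]
side [  3   5  24  19 251] ((14.734310150146484, 13.853754997253418), (18.73661231994629, 21.83700180053711), 78.80413818359375) z84 [0.61128396 0.17218821 0.084     ] z78 [0.61294017 0.16768781 0.079     ]
```

View pics/sp.png

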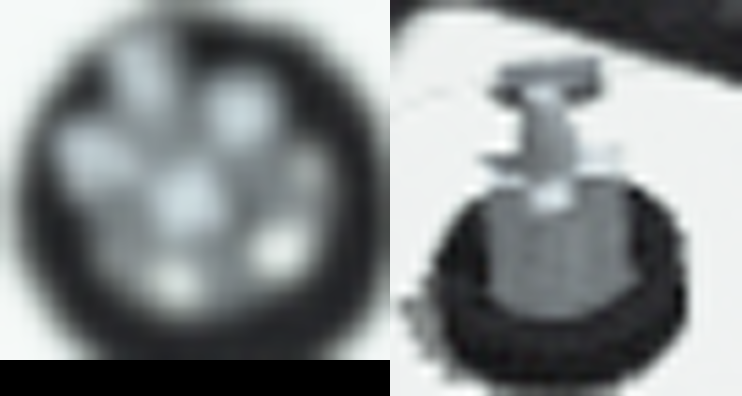

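```bash
python3 - <<'E'
from h import *
top=np.array([(85,155),(135,75),(240,105),(185,205)])/15+[234-.5,134-.5]
w=np.array([at_z("top",p,.110) for p in top]); print(w, w.mean(0))
for a,b in((0,2),(3,1)):
    d=w[a]-w[b]; print(np.hypot(*d[:2]),np.degrees(np.arctan2(d[1],d[0])))
side=np.array([(490-390,160),(548-390,200),(605-390,158)])/11+[245-.5,218-.5]
print([at_z("side",p,.110) for p in side])
def C(xy,yaw):
    for c in("top","side"):
        P=[(xy[0]+r*np.cos(yaw+k*np.pi/2),xy[1]+r*np.sin(yaw+k*np.pi/2),.110) for k in range(4) for r in(.0095,)]
        print(c,[np.round((proj(c,p)+.5-([234,134] if c=="top" else [245,218]))*(15 if c=="top" else 11)) for p in P])
C((.611,.1665),np.radians(20))
# two-camera flange/collar: circle fit of both, minimise disagreement
def cross(a,b):
    (o1,d1),(o2,d2)=ray("top",a),ray("side",b); d1/=np.linalg.norm(d1);d2/=np.linalg.norm(d2)
    s=np.linalg.lstsq(np.c_[d1,-d2],o2-o1,rcond=None)[0]; p,q=o1+s[0]*d1,o2+s[1]*d2; return (p+q)/2,np.linalg.norm(p-q)
print(cross((247.3,147.3),(259.73,243.85)))
for q in ("collar","rib_top","paddle_grip"):
  for c in("top","side"): print(q,c,[(r["position"],round(r["score"],2)) for r in bot.find_in(c,q)[:2]])
E
```

```text
[[0.60876271 0.17642514 0.11      ]
 [0.61905289 0.17059549 0.11      ]
 [0.61524238 0.15757975 0.11      ]
 [0.60240817 0.16397722 0.11      ]] [0.61136654 0.1671444  0.11      ]
0.01992824924840526 108.97466272807662
0.017912243201370328 -158.3162497856367
[array([0.62469775, 0.16522019, 0.11      ]), array([0.61086542, 0.1733781 , 0.11      ]), array([0.60324012, 0.16047769, 0.11      ])]
top [array([142.,  68.]), array([ 93., 163.]), array([191., 208.]), array([240., 113.])]
side [array([117., 180.]), array([171., 210.]), array([217., 169.]), array([164., 140.])]
(array([0.61289877, 0.16631638, 0.07732591]), np.float64(0.0011547156773880178))
collar top [([252.0, 152.2], 0.7)]
collar side [([260.2, 246.6], 0.51)]
rib_top top [([242.7, 147.1], 0.56)]
rib_top side [([259.8, 236.6], 0.67)]
paddle_grip top [([397.4, 133.4], 0.66)]
paddle_grip side [([274.0, 169.4], 0.86), ([364.8, 283.8], 0.72)]
```

The spindle axis is at about (0.612, 0.167) with ribs at yaw ≈20°. The paddle is at (0.656, -0.134) with yaw ≈-21°. I'll move above the paddle, keeping clear of the colander.

Emit:
drive_tool:
  commands:
    - {"hand": 1,"translation": [21,53,6],"angular": [0,0,-0.07]}
    - {"hand": 1,"translation": [43,106,12],"angular": [0,0,-0.14]}
    - {"hand": 1,"translation": [64,159,18],"angular": [0,0,-0.21]}
    - {"hand": 1,"translation": [86,212,24],"angular": [0,0,-0.28]}
    - {"hand": 1,"translation": [107,265,30],"angular": [0,0,-0.35]}
    - {"hand": 1,"translation": [128,318,35],"angular": [0,0,-0.42]}
    - {"hand": 1,"translation": [150,370,40],"angular": [0,0,-0.49]}
    - {"hand": 1,"translation": [197,393,30],"angular": [0,0,-0.56]}
    - {"hand": 1,"translation": [243,415,20],"angular": [0,0,-0.63]}
    - {"hand": 1,"translation": [290,438,10],"angular": [0,0,-0.7]}
    - {"hand": 1,"translation": [336,461,0],"angular": [0,0,-0.76]}
    - {"hand": 1,"translation": [382.5,483,-10],"angular": [0,0,-0.79]}

```text
t: 2.7
eef_pos: [0.6579, -0.1332, 0.2351]
tool_rot: [0.0, 0.983, -0.186, 0.0]
contact_force: [0.2, -0.2, 0.1]
gripper_width: 0.998
grasp_force: 0.0
```

Emit:
drive_tool:
  commands:
    - {"hand": 1,"translation": [-1,-0.5,-50],"angular": [0,0,0]}
    - {"hand": 1,"translation": [-1,-0.5,-100],"angular": [0,0,0]}
    - {"hand": 1,"translation": [-1,-0.5,-130],"angular": [0,0,0]}
    - {"hand": 1,"translation": [-1,-0.5,-150],"angular": [0,0,0]}
    - {"hand": 1,"translation": [-1,-0.5,-156],"angular": [0,0,0]}
    - {"hand": 1,"translation": [-1,-0.5,-156],"angular": [0,0,0]}
  force: 60

```text
t: 3.45
eef_pos: [0.656, -0.1346, 0.08]
tool_rot: [-0.0, 0.983, -0.185, 0.001]
contact_force: [-0.3, -0.1, 1.0]
gripper_width: 1.0
grasp_force: 0.0
```

```bash
python3 - <<'E'
from h import *
a=bot.read_camera("top")[60:180,330:470,::-1]; b=bot.read_camera("side")[100:220,220:340,::-1]
z=lambda i:cv2.resize(i,None,fx=3,fy=3,interpolation=cv2.INTER_CUBIC)
cv2.imwrite("pics/pre.png",np.hstack([z(a),z(b)]))
E
```

```text
(no output)
```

View pics/pre.png

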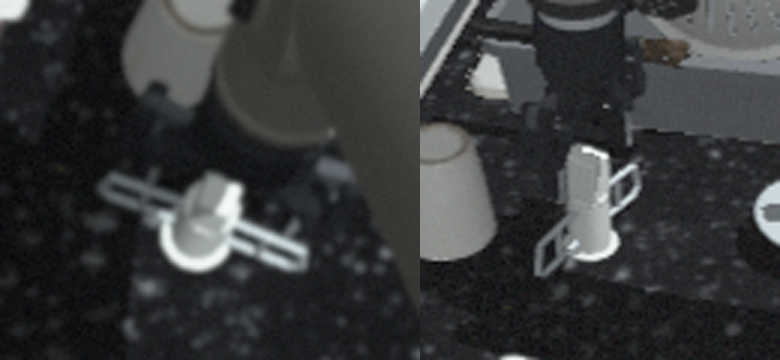

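```bash
python3 - <<'E'
from h import *
o=bot.get_obs(); print(o["eef_pos"],o["contact_force"])
yv=np.array([np.cos(np.radians(68.6)),np.sin(np.radians(68.6)),0])
for n,p in {"tcp":o["eef_pos"],"f+":o["eef_pos"]+.0425*yv,"f-":o["eef_pos"]-.0425*yv,"up10":o["eef_pos"]+[0,0,.1],"f+up5":o["eef_pos"]+.05*yv+[0,0,.05],"f-up5":o["eef_pos"]-.05*yv+[0,0,.05]}.items():
    print(n,(proj("top",p)-[330,60])*3,(proj("side",p)-[220,100])*3+[420,0])
cv2.imwrite("pics/pre2.png",cv2.resize(cv2.convertScaleAbs(bot.read_camera("side")[120:190,250:330,::-1],alpha=2.2,beta=20),None,fx=8,fy=8,interpolation=cv2.INTER_CUBIC))
E
```

```text
[ 0.65644103 -0.13462034  0.08082376] [ 0.30816851  0.09287145 -0.23826942]
tcp [219.89398425 196.03620915] [586.31126945 172.62755267]
f+ [158.18830101 172.97449999] [556.84112202 198.05468019]
f- [281.895914   219.20863664] [614.58532699 148.23242306]
up10 [253.10203485 135.80146575] [579.91764726  74.85532467]
f+up5 [158.65914669 139.06406166] [547.40042429 154.59060708]
f-up5 [312.84504159 196.48510381] [617.24675083  96.84347445]
```

View pics/pre2.png

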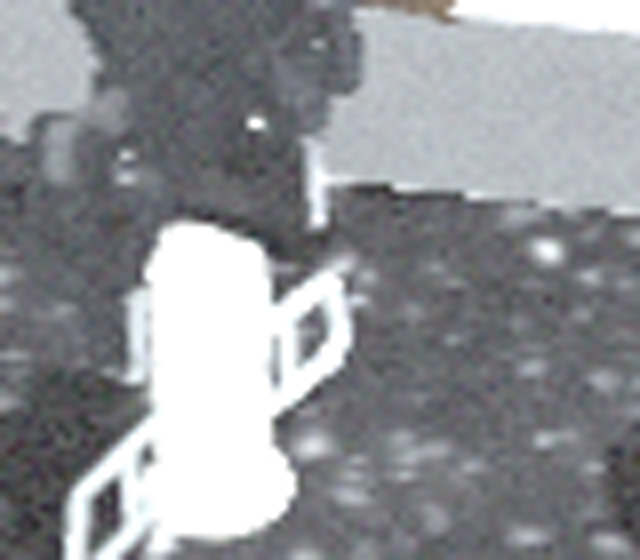

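The fingers straddle the block: the pad edges are at about (267,161) and (290,142) in the side view, as predicted. I'll close on it.

Emit:
drive_tool:
  commands:
    - {"hand": 0,"translation": [0,0,0],"angular": [0,0,0]}
    - {"hand": 0,"translation": [0,0,0],"angular": [0,0,0]}
    - {"hand": 0,"translation": [0,0,0],"angular": [0,0,0]}
    - {"hand": 0,"translation": [0,0,0],"angular": [0,0,0]}
    - {"hand": 0,"translation": [0,0,0],"angular": [0,0,0]}
    - {"hand": 0,"translation": [0,0,0],"angular": [0,0,0]}
    - {"hand": 0,"translation": [0,0,0],"angular": [0,0,0]}
    - {"hand": 0,"translation": [0,0,0],"angular": [0,0,0]}
  force: 80

```text
t: 4.6
eef_pos: [0.6553, -0.1345, 0.0792]
tool_rot: [0.0, 0.983, -0.185, -0.0]
contact_force: [-0.0, 0.2, -1.2]
gripper_width: 0.27
grasp_force: 78.5
```

Emit:
drive_tool:
  commands:
    - {"hand": 0,"translation": [0,0,20],"angular": [0,0,0]}
    - {"hand": 0,"translation": [0,0,70],"angular": [0,0,0]}
    - {"hand": 0,"translation": [0,0,125],"angular": [0,0,0]}
    - {"hand": 0,"translation": [-3,15,170],"angular": [0,0,0.04]}
    - {"hand": 0,"translation": [-9,60,175],"angular": [0,0,0.15]}
    - {"hand": 0,"translation": [-15,110,175],"angular": [0,0,0.28]}
    - {"hand": 0,"translation": [-22,160,175],"angular": [0,0,0.4]}
    - {"hand": 0,"translation": [-30,210,175],"angular": [0,0,0.52]}
    - {"hand": 0,"translation": [-37,255,175],"angular": [0,0,0.64]}
    - {"hand": 0,"translation": [-42,290,175],"angular": [0,0,0.7]}
    - {"hand": 0,"translation": [-43.5,301,175],"angular": [0,0,0.72]}
    - {"hand": 0,"translation": [-43.5,301,175],"angular": [0,0,0.72]}

```text
t: 6.1
eef_pos: [0.6121, 0.1664, 0.2552]
tool_rot: [0.0, 0.985, 0.173, 0.0]
contact_force: [1.0, -1.4, -0.8]
gripper_width: 0.274
grasp_force: 78.6
```

```bash
python3 - <<'E'
from h import *
A=bot.read_camera("top");B=bot.read_camera("side")
cv2.imwrite("pics/top2.png",A[:,:,::-1]);cv2.imwrite("pics/side2.png",B[:,:,::-1])
a=A[70:190,180:300,::-1]; b=B[150:290,210:340,::-1]
b=cv2.resize(b,None,fx=4,fy=4,interpolation=cv2.INTER_CUBIC);a=cv2.resize(a,None,fx=2.2,fy=2.2)
a=np.pad(a,((0,b.shape[0]-a.shape[0]),(0,0),(0,0)))
cv2.imwrite("pics/over.png",np.hstack([b,a])); o=bot.get_obs(); print(o["eef_pos"],o["q"])
E
```

```text
[0.6125193  0.16423356 0.2546303 ] [-0.09330555  0.42762295 -0.36205085  1.62870314  0.16595727  1.11556091
 -1.72500787]
```

View pics/over.png

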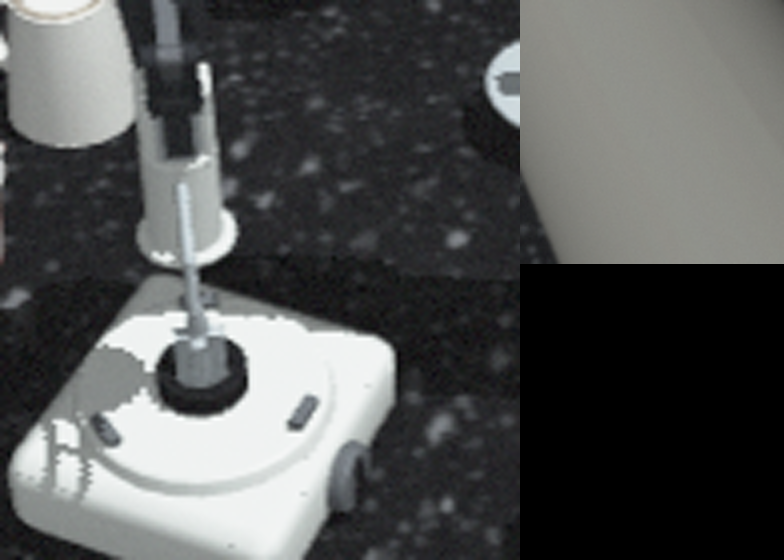

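```bash
python3 - <<'E'
from h import *
g=cv2.cvtColor(cv2.imread("pics/side2.png"),cv2.COLOR_BGR2GRAY)
for r in range(196,219): print(r," ".join(f"{v:3d}" for v in g[r,240:274]))
for e in((.612,.1665),(.6125,.1642)):
    th=np.linspace(0,2*np.pi,200)
    for z in(.176,.180):
        P=np.array([proj("side",(e[0]+.025*np.cos(t),e[1]+.025*np.sin(t),z)) for t in th]); print(e,z,P.min(0),P.max(0))
P=np.array([proj("side",(.612+.025*np.cos(t),.1668+.025*np.sin(t),.084)) for t in th]); print("collar",P.min(0),P.max(0))
P=np.array([proj("side",(.612+.025*np.cos(t),.1668+.025*np.sin(t),.07)) for t in th]); print("collar70",P.min(0),P.max(0))
print("dark cols"); 
for r in range(232,256,2): print(r," ".join(f"{v:3d}" for v in g[r,244:276]))
E
```

```text
196  39  41  35  35  37  75 113 128 133 136 141 141 142 127 168 213 196 167 170 176 177 179 183 181 157 118 110 119 104  72  49  41  42  42
197  42  44  41  39  39  62 110 131 133 135 138 139 143 127 166 212 206 176 170 176 177 180 183 181 167 132 118 120  95  62  48  49  42  42
198  48  51  54  42  39  62 107 127 130 134 140 141 141 125 158 209 209 180 170 177 178 182 183 183 169 134 110 101  84  60  47  48  54  58
199  29  39  36  35  37  61 104 130 133 135 136 143 143 134 160 204 216 192 169 175 178 180 183 183 177 137  88  68  53  42  41  48  63  75
200  33  29  40  34  39  48 101 127 133 136 138 142 143 128 149 201 204 177 169 173 177 178 181 184 179 126  53  47  41  39  39  42  46  55
201  33  39  36  37  38  36 101 127 133 134 139 141 141 144 150 200 218 190 166 171 175 181 182 186 179 133  63  41  39  38  40  41  39  55
202  39  37  38  38  37  35  99 127 131 135 138 139 142 144 141 189 216 183 164 172 176 180 181 183 179 188 148  83  61  49  44  36  37  37
203  40  31  34  34  35  41  98 125 130 136 136 139 142 144 145 188 217 193 167 171 176 180 180 184 182 220 227 180  99 
[... 3453 characters left out ...]
  73  45  39  42  39  37 214 241 241 241
246 135 149 148 139 123  79  25  40  47  40  42  57  84  92 100 114 115 107  85  62  40  44  48  45  48  41  35  44 214 241 241 241
248 162 226 214 149 136  98  33  28  36  38  42  43  40  44  45  44  42  45  43  38  43  40  39  37  34  33  55 178 235 241 241 241
250 240 241 240 215 161 149  97  37  34  27  28  29  31  29  31  27  30  31  31  29  33  36  34  26  55 141 228 241 241 241 241 241
252 240 240 241 241 241 213 161 161 144  89  41  27  25  27  28  30  27  32  30  34  39  60 140 174 228 241 241 241 241 241 241 241
254 241 241 241 241 241 241 241 241 241 241 241 241 207 193 191 171 169 170 202 235 241 241 241 241 241 241 241 241 241 241 241 241
```

```bash
python3 - <<'E'
from h import *
for _ in range(8):
    bot.read_camera("side"); o=bot.get_obs(); print(np.round(o["eef_pos"],4),np.round(o["tool_rot"],3),np.round(o["contact_force"],1),np.round(o["joint_vel"],3).max())
E
```

```text
[0.6125 0.1641 0.2545] [0.001 0.985 0.171 0.   ] [ 0.4 -0.5 -1. ] 0.002
[0.6125 0.1643 0.2544] [ 0.001  0.985  0.171 -0.   ] [-0.4 -1.3 -0.7] 0.003
[0.6124 0.1646 0.2543] [0.    0.985 0.172 0.   ] [-0.5  0.3 -0.4] 0.002
[0.6123 0.165  0.2543] [ 0.     0.985  0.172 -0.   ] [ 0.3  0.4 -1.2] 0.003
[0.6122 0.1653 0.2543] [ 0.     0.985  0.172 -0.   ] [-0.2  0.5 -0.9] 0.001
[0.6121 0.1657 0.2543] [ 0.     0.985  0.172 -0.   ] [-0.4  0.1 -0.3] 0.001
[0.612  0.1659 0.2543] [ 0.     0.985  0.173 -0.   ] [-0.3  0.1 -1.1] 0.001
[0.612  0.1661 0.2543] [ 0.     0.985  0.173 -0.   ] [-0.2  0.2 -1. ] 0.001
```

Emit:
drive_tool:
  commands:
    - {"hand": 0,"translation": [0,0,-20],"angular": [0,0,0]}
    - {"hand": 0,"translation": [0,0,-38],"angular": [0,0,0]}
    - {"hand": 0,"translation": [0,0,-46],"angular": [0,0,0]}
    - {"hand": 0,"translation": [0,0,-53],"angular": [0,0,0]}
    - {"hand": 0,"translation": [0,0,-60],"angular": [0,0,0]}
    - {"hand": 0,"translation": [0,0,-60],"angular": [0,0,0]}

```text
t: 7.35
eef_pos: [0.6117, 0.1665, 0.1939]
tool_rot: [0.0, 0.985, 0.173, -0.0]
contact_force: [0.6, -0.4, -0.8]
gripper_width: 0.27
grasp_force: 78.6
```

Nothing has touched, so the nose is in the bore. I'll lower gently to the rib tops.

Emit:
drive_tool:
  commands:
    - {"hand": 0,"translation": [0,0,-3],"angular": [0,0,0]}
    - {"hand": 0,"translation": [0,0,-6],"angular": [0,0,0]}
    - {"hand": 0,"translation": [0,0,-9],"angular": [0,0,0]}
    - {"hand": 0,"translation": [0,0,-9],"angular": [0,0,0]}

```text
t: 7.85
eef_pos: [0.6117, 0.1665, 0.185]
tool_rot: [0.0, 0.985, 0.173, -0.0]
contact_force: [0.4, 0.2, -1.5]
gripper_width: 0.271
grasp_force: 78.6
```

Emit:
drive_tool:
  commands:
    - {"hand": 0,"translation": [0,0,-4],"angular": [0,0,0]}
    - {"hand": 0,"translation": [0,0,-8],"angular": [0,0,0]}
    - {"hand": 0,"translation": [0,0,-12],"angular": [0,0,0]}
    - {"hand": 0,"translation": [0,0,-12],"angular": [0,0,0]}

```text
t: 8.35
eef_pos: [0.6116, 0.1664, 0.1728]
tool_rot: [0.0, 0.985, 0.173, -0.0]
contact_force: [-0.9, -0.3, -1.3]
gripper_width: 0.27
grasp_force: 78.6
```

It has meshed, with no resistance 16 mm below the rib tops. Next I'll press it onto the collar.

Emit:
drive_tool:
  commands:
    - {"hand": 0,"translation": [0,0,-5],"angular": [0,0,0]}
    - {"hand": 0,"translation": [0,0,-9],"angular": [0,0,0]}
    - {"hand": 0,"translation": [0,0,-13],"angular": [0,0,0]}
    - {"hand": 0,"translation": [0,0,-17],"angular": [0,0,0]}
    - {"hand": 0,"translation": [0,0,-18],"angular": [0,0,0]}
    - {"hand": 0,"translation": [0,0,-18],"angular": [0,0,0]}
  force: 100

```text
t: 9.1
eef_pos: [0.612, 0.1666, 0.156]
tool_rot: [0.0, 0.985, 0.173, 0.0]
contact_force: [-2.8, -1.3, 7.4]
gripper_width: 0.267
grasp_force: 100.4
```

Emit:
drive_tool:
  commands:
    - {"hand": 0,"translation": [0,0,-1.5],"angular": [0,0,0]}
    - {"hand": 0,"translation": [0,0,-3],"angular": [0,0,0]}
    - {"hand": 0,"translation": [0,0,-3],"angular": [0,0,0]}
    - {"hand": 0,"translation": [0,0,-3],"angular": [0,0,0]}

```text
t: 9.6
eef_pos: [0.6123, 0.1668, 0.1549]
tool_rot: [0.0, 0.985, 0.173, 0.001]
contact_force: [-6.5, -2.1, 17.7]
gripper_width: 0.266
grasp_force: 102.3
```

Emit:
drive_tool:
  commands:
    - {"hand": 0,"translation": [-0.7,-0.2,-1],"angular": [0,0,0]}
    - {"hand": 0,"translation": [-0.7,-0.2,-1.5],"angular": [0,0,0]}
    - {"hand": 0,"translation": [-0.7,-0.2,-1.5],"angular": [0,0,0]}
    - {"hand": 0,"translation": [-0.7,-0.2,-1.5],"angular": [0,0,0]}
    - {"hand": 0,"translation": [-0.7,-0.2,-1.5],"angular": [0,0,0]}
    - {"hand": 0,"translation": [-0.7,-0.2,-1.5],"angular": [0,0,0]}

```text
t: 10.35
eef_pos: [0.6122, 0.1668, 0.1548]
tool_rot: [0.0, 0.985, 0.173, 0.002]
contact_force: [-6.0, -3.0, 24.3]
gripper_width: 0.265
grasp_force: 102.9
```

```bash
python3 - <<'E'
from h import *
for _ in range(6):
    B=bot.read_camera("side"); o=bot.get_obs(); print(np.round(o["eef_pos"],4),np.round(o["contact_force"],1),o["grasp_force"])
cv2.imwrite("pics/end.png",cv2.resize(B[180:300,200:340,::-1],None,fx=5,fy=5,interpolation=cv2.INTER_CUBIC))
E
```

```text
[0.6122 0.1668 0.1548] [-8.2 -2.7 24.8] 102.88492798805237
[0.6122 0.1668 0.1548] [-8.1 -3.  26.1] 102.88378715515137
[0.6122 0.1668 0.1548] [-7.1 -3.  25.3] 102.8842842578888
[0.6122 0.1668 0.1548] [-6.9 -2.8 25.7] 102.88482785224915
[0.6122 0.1668 0.1548] [-7.3 -2.9 25.3] 102.88460969924927
[0.6122 0.1668 0.1549] [-7.2 -3.  24.7] 102.8852105140686
```

View pics/end.png

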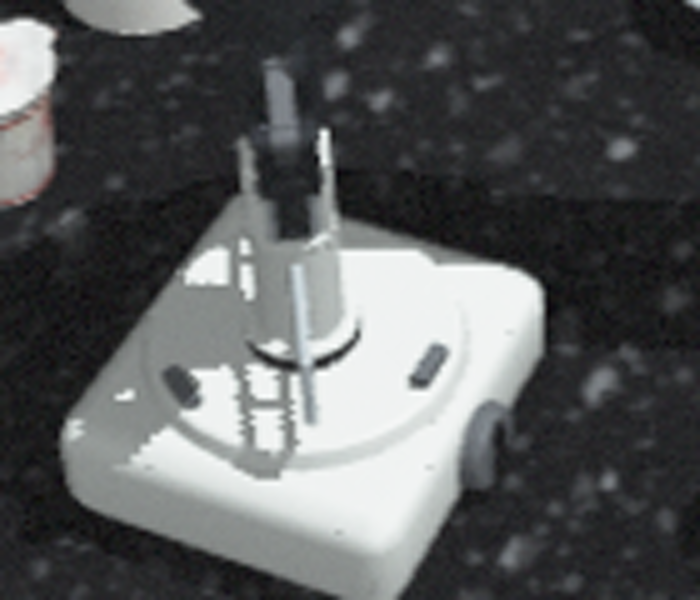

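The picture shows the flange down at about (303,350), with only a thin dark ring of collar visible. The height has stopped falling while the force rose to a steady 25 N, so the paddle is on its hard stop.

```bash
python3 -c "
from station import bot
print(bot.hand_in())"
```

```text
the job is handed in; nothing more can be done
None
```

The whipping paddle is meshed on the spindle and fully home on the collar, still gripped and pressed down with about 25 N; I never went near the disc tool, lemon or tin, and the job is handed in.

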